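Stack, lock and clip the pulling-tab cases

TASK

Pack the pulling-tab cases away as one carry stack: press the organiser's lid fully shut, then lower the handled case, its clip on the same side as the organiser's front ledge, over the four red lid lugs and slide it forward to its stop, so that it lies flush and square with its base locked under the lug heads. Then swing the red front clip fully down so that it hooks under the ledge. Do not drop the case, leave the organiser where it stands and do not disturb the things around the work.

Things in the scene. Friction and masses are not known exactly. Their poses are not given: they have to be found in the camera images.
- organiser: Lower case: light grey box, 130 (x) x 180 (y) x 46 mm high without lid, 2 kg, loose on the bench. Origin at the centre of its underside; z up, -x front, +x rear (hinge side). Lid shut: its flat top is 54 mm above the origin and carries four red lugs, 8.5 mm high, stems 12 (x) x 22 (y) mm at x = +-44, y = +-72 mm; each has a 4 mm thick head that overhangs 6 mm to the rear (+x).
- lid (a joint): Angle of the organiser's lid, rad: 0 shut, grows as it opens, to 1.9. Lid 130 x 180 x 8 mm, dark frame, clear window; hinge along the organiser's y axis at x = +65, z = +46 mm in the organiser's frame. Stiff hinge: it stays where left; 1 to 3 N pressed down on the front half shuts it.
- lid_edge (a point): Middle of the upper front edge of the organiser's lid, 130 mm from the hinge line.
- catch (a point): Centre of the dark catch ledge on the organiser's front wall (10 mm deep, 60 mm wide along y, 6 mm high), 70 mm in front of and 40.5 mm above the organiser's origin; same axes as the organiser.
- top_case: Upper case: closed, light grey, dark lid, 130 (x) x 180 (y) x 53 mm high without handle, about 0.75 kg, on the 4 mm grip mat. Origin at the centre of its underside; z up, -x front (clip side). Lower it with its origin 8 mm to the organiser's rear (+x): its base openings then clear the lugs by 2 mm (x), 1.5 mm (y). Slid home 8 mm to the front, its origin is 54 mm above the organiser's, same axes.
- handle (a point): Centre of the top case's rigid light grey carry handle bar: 22 mm thick (x), 120 mm long (y), 16 mm high; 81 mm above the case's origin, straight over it; 20 mm of free height under the bar, over 92 mm between its posts. Axes as the top case.
- clip (a joint): Angle of the red front clip, rad: 0 hanging straight down (shut; hook under the ledge when stacked), pi/2 straight out to the front, 2.0 at most. Flap 44 mm wide (y), 44 mm long, 4 mm thick, hook inward at its free end; hinge pin along y at x = -78.5, z = +22 mm in the top case's frame. Stays where left; 1 to 2 N moves it: push low, a hard push high up slides the case back off its stop.
- bottle_centre (a point): Bystander: clear spray bottle standing upright, 38 mm in diameter, 120 mm high; point half-way up.
- foam_centre (a point): Bystander: black foam sanding block, 48 x 88 x 32 mm; point at its centre.
- flange_disc: Bystander: black adapter disc with hub, 57 mm in diameter, 20 mm high; origin at the centre of its underside.

How it is judged (in metres and radians):
On the way, in this order (a step that is already met when the one before it is completed fails the run):
1. the organiser's lid is fully shut, with the top case not yet on it (value of joint lid below 0.03 rad and not (contact force between top_case and organiser above 0.5 N)), for 0.2 s.
2. the top case lies flush on the shut lid, slid forward to its stop so that the lug heads hold its base, clip side to the front, clip still open (value of joint lid below 0.03 rad and horizontal distance between top_case and organiser below 0.004 m and z of top_case in the frame of organiser between 0.051 and 0.0565 m and angle between the z axis of top_case and the z axis of organiser, either way round below 0.03 rad and x of catch in the frame of top_case below -0.06 m and value of joint clip above 0.3 rad), for 0.2 s.
At the end, for the whole second after the job is handed in: Lid shut (under 0.03 rad); top case slid home and flush on the organiser, clip side to the front, level within 0.03 rad, its underside 51 to 56.5 mm above the organiser's, centred within 4 mm; clip shut (under 0.09 rad), hook under the ledge; organiser upright; all released and at rest (value of joint lid below 0.03 rad and horizontal distance between top_case and organiser below 0.004 m and z of top_case in the frame of organiser between 0.051 and 0.0565 m and angle between the z axis of top_case and the z axis of organiser, either way round below 0.03 rad and x of catch in the frame of top_case below -0.06 m and value of joint clip below 0.09 rad and angle between organiser's own z axis and vertical below 0.05 rad and linear speed of each of top_case, organiser below 0.01 m/s); the robot touches nothing.
It fails at once if the top case is dropped (falls freely faster than 0.45 m/s) (linear speed of top_case above 0.45 m/s and contact force between the fingers and top_case below 0.1 N).
It fails at once if the organiser is shoved more than 40 mm from where it stood or tipped (distance of organiser from where it was at the start of the episode above 0.04 m or angle between organiser's own z axis and vertical above 0.2 rad).
It fails at once if a bystander (spray bottle, foam block, adapter disc) is moved more than 30 mm or knocked over (distance of any of bottle_centre, foam_centre, flange_disc from where it was at the start of the episode above 0.03 m).
It also fails if it takes over 64 s, if anything falls off the work surface, if the arm or the gripper's body presses on something with over 40 N, if the wrist force passes 120 N, or if a joint passes its speed limit or range.

ROBOT

A 6-joint arm with a two-finger parallel gripper is mounted at the origin on a cart in front of the work surface, level with it; the furniture and walls round the work are solid. World frame = base frame: x ahead of the robot, y to its left, z up, the work surface at z = 0. Lengths are in mm, angles in rad, forces in N, time in s.
With the tool pointing down it reaches from about 275 to 750 mm from the base axis. Payload 10.2 kg.
Tool frame: the origin (TCP) lies on the centre line of the jaws, within the pads' length; the fingertips stand 17 mm ahead of it and the grasp point (between the pads) lies 2 mm behind it (ctrl.tip_extent is the distance from the TCP to the fingertips, in mm); z points along the fingers, y is the line along which they close (so a half turn about z gives the same grasp; the last joint's range is limited). The gripper opens to 85 mm and grips with 20 to 120 N. Pads are 22 mm wide; open, the fingers measure 114 mm over their backs; the gripper's body (76 mm by 85 mm) begins 54 mm behind the grasp point. The pads swing forward as they close: fully open they stand 13 mm farther back than shut.
Start: joints at [-1.446, 0.313, 1.498, -0, 1.331, -0.223], TCP at [178.923, -493.576, 248.294] pointing down, gripper open.
Joint ranges: [-2.94, 2.94], [-0.97, 2.17], [0.19, 2.56], [-1.23, 4.37], [0.02, 3.11], [-2.88, 2.88]. Speed limits (rad/s): [2.39, 2.39, 3.01, 3.14, 3.14, 3.14].

INTERFACE

Orientations are given as a unit quaternion [w, x, y, z].
In Python, from rig import sensors, capture, ctrl, cut_out, place_of gives the robot as it stands.
- The arm moves only by the shell command python3 -m jog 'ROWS' [FORCE]. ROWS is JSON, a list of rows, each a list of 3 entries, a list of its own where there are three numbers: the shift along the world's x, y, z in mm, then the turn, a rotation vector about the world's x, y, z in degrees, then the closure, from 0 (fully open) to 1 (shut). A call has exactly 8 rows; each row is the pose to reach, as a shift and turn from the pose commanded when the call began; what a row does not reach only later rows make up. A row lasts 1/12 s, in which the tool goes at most 41.7 mm and 7.16 degrees, less where a joint would pass 70% of its speed; a pose out of reach is approached as far as the arm can. A call with a gripper value outside its range is refused whole. The fingers move at their own pace and stop on an object; FORCE is the grip in N (left out, the last holds). Time passes only in rows, so rows that repeat a pose let the fingers close, or fill a call up. It gives the time, the measured TCP pose, the force and the opening at its end, in the units of the state.
- sensors.sense(): the state, without advancing time (a new reading comes with each control period).
- capture(name): name is "side" or "top"; returns a dict with "color" (480x640x3 uint8, blue, green, red), "z_map" (480x640 float32, mm along the optical axis (not along the pixel's ray), 0 where there is no reading), "camera_matrix" (3x3 intrinsics, pixels), "R" (3x3) and "t" (3): a world point X has camera coordinates R X + t. Camera axes: x right, y down, z forward; pixel columns grow to the right and rows downward; lengths in mm; the calibration is good to about 2 mm. A picture is of the moment at which its call begins.
- ctrl.finish_job(): hands the job in, once; it reports no verdict.
Trained networks look in a picture, given as the dict that the camera call returned (one of the last four; its "shot" number tells which), for a name from the list of things; names that differ only in an ending like _2 or _b are one class to them, and where a whole thing is asked for, a point or a joint stands for the part that bears it (a point fixed in the world has none). Each returns a list of dicts, best first, with "p" (0 to 1); they miss things now and then, are a little off and sometimes report something else, mostly with a low value. They report only what shows in the picture. A call takes as long as a camera call.
- cut_out(picture, query): "region" (480x640 bool, what is visible of it) and "box" ([left, top, right, bottom] in pixels, round what is visible of it).
- place_of(picture, query): "centre" ([row, column] in pixels: a listed point, or the origin of a listed thing).
The state is a dict: "time_s": time; "joints": joint angles; "dq": joint speeds; "tau": joint torques, N m; "eef_pos": TCP position; "ee_rot": TCP orientation; "force": force on the tool from outside, world axes, zero at the start; "wrist_torque": the same for the moment, N m; "grip_width": opening from 0.0 (shut) to 1.0 (fully open).
Only numpy, scipy, OpenCV 4.12 (cv2) and the standard library are available. Lean on these libraries where they do the work, as an engineer would, in place of code of your own. Each camera call takes 0.05 s, during which the arm holds its last target. There are 200 camera calls.

## Working session

There is one attempt and no reset: what is moved stays moved. The work goes in short steps, Python scripts to look and compute and a shell command to move; the robot and the scene stay as the last step left them, time stands still between calls to the robot, and variables do not carry over. Pictures are saved under pics/ and viewed, on a budget of 10 in all, crops included, one or two more only if the job needs it, and the job is handed in when it is done.

```bash
ls; mkdir -p pics; cat > h.py <<'E'
import numpy as np, cv2
from rig import sensors, capture, ctrl, cut_out, place_of
def world(p,mask=None):
    z=p["z_map"];K=p["camera_matrix"];R=p["R"];t=p["t"]
    v,u=np.nonzero((z>0)&(mask if mask is not None else True))
    d=z[v,u];c=np.stack([(u-K[0,2])/K[0,0]*d,(v-K[1,2])/K[1,1]*d,d],1)
    return (c-t)@R, v,u
def proj(p,X):
    c=p["R"]@np.array(X)+p["t"];q=p["camera_matrix"]@c;return q[:2]/q[2]
def ray(p,rc,z):
    K=p["camera_matrix"];d=np.linalg.inv(K)@[rc[1],rc[0],1];d=p["R"].T@d;o=-p["R"].T@p["t"]
    return o+d*(z-o[2])/d[2]
E
python3 - <<'E'
from h import *
np.set_printoptions(precision=1,suppress=True)
for n in("top","side"):
    p=capture(n);cv2.imwrite(f"pics/{n}1.png",p["color"])
    print(n,"cam",-p["R"].T@p["t"])
    for q in("organiser","lid","lid_edge","catch","top_case","handle","clip","bottle_centre","foam_centre","flange_disc"):
        r=place_of(p,q) if q not in("lid","clip") else []
        c=cut_out(p,q)
        o=[]
        if c:
            X,_,_=world(p,c[0]["region"]);o=[c[0]["p"],c[0]["box"],np.percentile(X,[3,50,97],axis=0).tolist() if len(X) else 0]
            o[2]=np.round(o[2]).tolist()
        print(q,[(round(a["p"],2),np.round(a["centre"],1).tolist()) for a in r[:2]],o)
E
```

```text
pics
top cam [ 480.5  -38.1 1086.4]
organiser [(0.78, [217.6, 432.3])] [0.61, [382.5, 169.9, 495.8, 256.3], [[488.0, -364.0, 1.0], [557.0, -275.0, 80.0], [630.0, -187.0, 129.0]]]
lid [] [0.96, [386.5, 172.7, 490.7, 242.4], [[516.0, -355.0, 55.0], [572.0, -273.0, 94.0], [631.0, -189.0, 129.0]]]
lid_edge [(0.7, [226.5, 448.9])] [0.67, [381.7, 169.3, 495.4, 241.5], [[516.0, -356.0, 54.0], [572.0, -273.0, 94.0], [633.0, -189.0, 129.0]]]
catch [(0.8, [246.0, 442.7])] [0.97, [380.0, 169.7, 495.7, 255.8], [[488.0, -368.0, 0.0], [557.0, -275.0, 79.0], [631.0, -186.0, 129.0]]]
top_case [(0.91, [279.1, 196.5])] [0.91, [140.8, 227.9, 245.7, 332.1], [[340.0, 136.0, 25.0], [427.0, 228.0, 57.0], [510.0, 311.0, 93.0]]]
handle [(0.86, [277.1, 188.1])] [0.6, [141.9, 231.5, 247.8, 332.1], [[340.0, 136.0, 26.0], [428.0, 228.0, 57.0], [512.0, 310.0, 93.0]]]
clip [] [0.77, [157.8, 304.0, 186.9, 331.5], [[317.0, 255.0, 2.0], [346.0, 279.0, 28.0], [371.0, 304.0, 33.0]]]
bottle_centre [(0.73, [121.4, 332.4])] [0.86, [324.5, 109.8, 343.0, 137.0], [[734.0, -87.0, -0.0], [744.0, -70.0, 76.0], [764.0, -52.0, 11
[... 898 characters left out ...]
handle [(0.95, [179.8, 269.5])] [0.87, [226.9, 166.1, 311.2, 234.8], [[334.0, 122.0, 6.0], [427.0, 188.0, 56.0], [517.0, 294.0, 93.0]]]
clip [] [0.69, [225.0, 182.8, 239.6, 196.4], [[319.0, 259.0, 23.0], [337.0, 280.0, 29.0], [355.0, 301.0, 32.0]]]
bottle_centre [(0.65, [258.8, 431.8]), (0.64, [269.6, 368.0])] [0.81, [421.2, 238.6, 447.3, 287.5], [[733.0, -89.0, -11.0], [748.0, -82.0, 61.0], [794.0, 63.0, 114.0]]]
foam_centre [(0.77, [400.0, 212.0])] [0.8, [187.4, 370.2, 238.3, 434.3], [[293.0, -371.0, 6.0], [328.0, -336.0, 32.0], [360.0, -287.0, 34.0]]]
flange_disc [(0.78, [269.3, 367.0])] [0.92, [354.8, 259.7, 388.2, 280.6], [[611.0, -57.0, -0.0], [634.0, -38.0, 5.0], [659.0, -5.0, 21.0]]]
```

```bash
python3 -c "
import cv2,numpy as np
a=cv2.imread('pics/top1.png');cv2.imwrite('pics/t.png',a)"
```

```text
(no output)
```

View pics/top1.png

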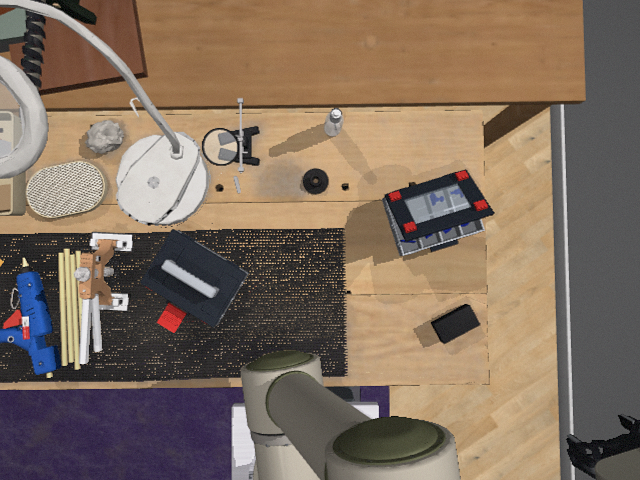

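View pics/side1.png

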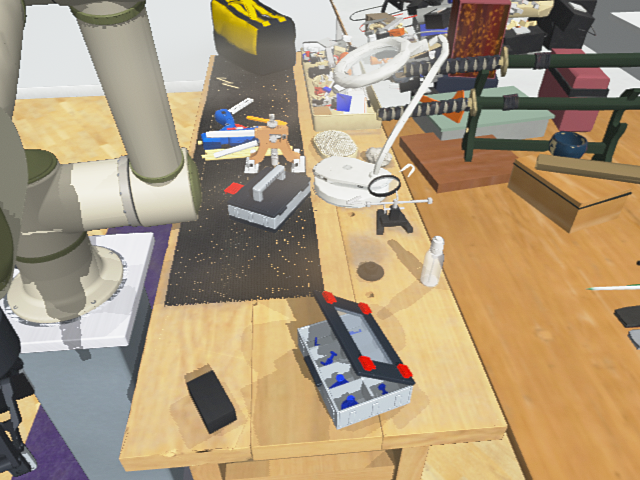

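```bash
cat >> h.py <<'E'
def rect(P):
    from scipy.ndimage import uniform_filter
    r=cv2.minAreaRect(P.astype(np.float32));b=cv2.boxPoints(r)
    return np.array(r[0]),r[1],b
def ax(b):  # unit long axis of box
    e1,e2=b[1]-b[0],b[2]-b[1];e=e1 if np.hypot(*e1)>np.hypot(*e2) else e2
    return e/np.hypot(*e)
def flat(p,q,z0,z1,n=0):
    c=cut_out(p,q);m=cv2.dilate(c[0]["region"].astype(np.uint8),np.ones((5,5)))>0
    X,v,u=world(p,m);k=(X[:,2]>z0)&(X[:,2]<z1);X=X[k]
    return X
def edge_rect(P,L=180,W=130):
    """rectangle fit: orientation by minAreaRect, then least squares on hull coverage"""
    from scipy.optimize import minimize
    c,s,b=rect(P);a=ax(b)
    hull=cv2.convexHull(P.astype(np.float32))[:,0]
    def f(x):
        d=np.array([np.cos(x[2]),np.sin(x[2])]);n=np.array([-d[1],d[0]]);Q=hull-x[:2]
        o=np.maximum(abs(Q@d)-L/2,0)+np.maximum(abs(Q@n)-W/2,0)
        A=P-x[:2];ex=[np.percentile(A@d,99.5)-L/2,np.percentile(-A@d,99.5)-L/2,np.percentile(A@n,99.5)-W/2,np.percentile(-A@n,99.5)-W/2]
        return np.sum(np.square(ex))
    return c,s,np.degrees(np.arctan2(a[1],a[0]))
E
python3 - <<'E'
from h import *
np.set_printoptions(precision=1,suppress=True)
for n in("top","side"):
    p=capture(n)
    X=flat(p,"top_case",52,61); print(n,"case z",np.median(X[:,2]),edge_rect(X[:,:2]))
    H=flat(p,"top_case",86,100); print(" handle",len(H),np.median(H[:,2]),edge_rect(H[:,:2]))
    c=cut_out(p,"lid")[0]["region"];X,_,_=world(p,c);X=X[X[:,2]>48]
    # plane by RANSAC
    rng=np.random.default_rng(0);best=0
    for i in range(300):
        t=X[rng.choice(len(X),3,False)];nn=np.cross(t[1]-t[0],t[2]-t[0]);nn/=np.linalg.norm(nn)+1e-9
        k=abs((X-t[0])@nn)<2
        if k.sum()>best:best=k.sum();bk=k
    Y=X[bk];m=Y.mean(0);nn=np.linalg.svd(Y-m)[2][2];nn*=np.sign(nn[2])
    hy=np.cross(nn,[0,0,1]);hy/=np.linalg.norm(hy);f=np.cross(nn,hy)
    P=np.stack([(Y-m)@hy,(Y-m)@f],1);c2,s,b=rect(P)
    print(" lid",len(Y),"tilt",np.degrees(np.arccos(nn[2])),"hy",hy,"rect",s);print(np.array([m+q[0]*hy+q[1]*f for q in b]))
    C=flat(p,"clip",-5,60);r=cut_out(p,"clip")[0]["region"];C,v,u=world(p,r);col=p["color"][v,u].astype(int);C=C[(col[:,2]>120)&(col[:,1]<90)];print(" clip",len(C),np.percentile(C,[2,50,98],axis=0),rect(C[:,:2])[:2])
    if n=="top":
        print("catch",ray(p,[246,442.7],40.5))
    else: print("catch",ray(p,[372,310.4],40.5))
E
```

```text
top case z 56.829338135070316 (array([433.2, 225. ]), (182.5847930908203, 136.5575408935547), np.float32(58.20088))
 handle 647 91.83345929769501 (array([431.3, 226. ]), (120.02555847167969, 22.45968246459961), np.float32(58.323666))
 lid 3276 tilt 38.26272314337506 hy [ 0.3 -1.   0. ] rect (179.99029541015625, 133.30482482910156)
[[ 600.  -171.5   50.6]
 [ 499.8 -201.7  133.1]
 [ 551.3 -374.2  132.5]
 [ 651.5 -343.9   50. ]]
 clip 448 [[322.4 254.7  24.5]
 [345.8 278.8  28.5]
 [371.2 303.6  32.5]] (array([345.8, 279.2]), (43.53191375732422, 46.963191986083984))
catch [ 490.9 -295.1   40.5]
side case z 57.346719856884434 (array([431. , 224.1]), (185.51934814453125, 136.48968505859375), np.float32(59.095997))
 handle 294 92.2958917128978 (array([430.8, 223.8]), (122.31674194335938, 22.541818618774414), np.float32(58.96896))
 lid 3437 tilt 37.765618731796785 hy [ 0.3 -1.   0. ] rect (180.5150604248047, 131.41702270507812)
[[ 598.3 -173.    53.3]
 [ 498.9 -203.3  133.8]
 [ 551.  -376.1  133.2]
 [ 650.4 -345.8   52.7]]
 clip 113 [[319.6 260.9  25.9]
 [337.9 279.4  29.4]
 [356.7 300.9  32.5]] (array([338.2, 280.5]), (42.02914047241211, 31.775035858154297))
catch [ 488.3 -301.1   40.5]
```

```bash
python3 - <<'E'
from h import *
from scipy.spatial.transform import Rotation as Ro
s=sensors.sense();q=s["ee_rot"];print(ctrl.tip_extent,s["eef_pos"],s["force"],s["time_s"])
print(Ro.from_quat([*q[1:],q[0]]).as_matrix().round(3))
E
```

```text
17.0 [ 178.92921107 -493.57498138  248.29654605] [-0.20310647 -0.27067776 -0.77994963] 2.5
[[ 0.94   0.341 -0.   ]
 [ 0.341 -0.94  -0.   ]
 [-0.     0.    -1.   ]]
```

```bash
python3 -m jog '[[[34,20,0],[0,0,5],1],[[69,40,0],[0,0,10],1],[[103,60,0],[0,0,15],1],[[138,80,0],[0,0,20],1],[[172,100,0],[0,0,25],1],[[207,120,0],[0,0,30],1],[[241,140,0],[0,0,35],1],[[276,161,0],[0,0,38.6],1]]' 60
```

```text
time_s: 3.17
eef_pos: [456.4, -331.3, 248.4]
ee_rot: [0.0, 0.871, 0.491, -0.0]
force: [-0.3, -0.8, 0.3]
grip_width: -0.001
```

```bash
python3 -m jog '[[[28,16,-10],[0,0,0],1],[[56,32,-40],[0,0,0],1],[[75,44,-70],[0,0,0],1],[[82,48,-91],[0,0,0],1],[[82,48,-108],[0,0,0],1],[[77,46,-116],[0,0,0],1],[[71,45,-123],[0,0,0],1],[[66,43,-133],[0,0,0],1]]'
```

```text
time_s: 3.83
eef_pos: [520.5, -290.3, 116.1]
ee_rot: [0.001, 0.872, 0.489, 0.0]
force: [0.0, -0.1, 0.9]
grip_width: 0.008
```

```bash
python3 -m jog '[[[-4,-1,-8],[0,0,0],1],[[-6,-2,-16],[0,0,0],1],[[-8,-2,-24],[0,0,0],1],[[-10,-3,-32],[0,0,0],1],[[-11,-3,-38],[0,0,0],1],[[-12,-3,-41],[0,0,0],1],[[-12,-3,-43],[0,0,0],1],[[-12,-3,-43],[0,0,0],1]]'
```

```text
time_s: 4.5
eef_pos: [508.9, -292.5, 72.0]
ee_rot: [-0.0, 0.872, 0.489, -0.0]
force: [0.1, 0.3, 0.1]
grip_width: -0.001
```

```bash
python3 -m jog '[[[0,0,-2],[0,0,0],1],[[0,0,-3],[0,0,0],1],[[0,0,-4],[0,0,0],1],[[0,0,-4],[0,0,0],1],[[0,0,-5],[0,0,0],1],[[0,0,-5],[0,0,0],1],[[0,0,-5],[0,0,0],1],[[0,0,-5],[0,0,0],1]]'; python3 - <<'E'
from h import *
p=capture("side");cv2.imwrite("pics/s2.png",cv2.resize(p["color"][230:450,180:480],None,fx=2.5,fy=2.5))
E
```

```text
time_s: 5.17
eef_pos: [509.4, -292.8, 70.7]
ee_rot: [0.001, 0.872, 0.489, 0.0]
force: [-9.2, 6.1, 26.7]
grip_width: -0.002
```

View pics/s2.png

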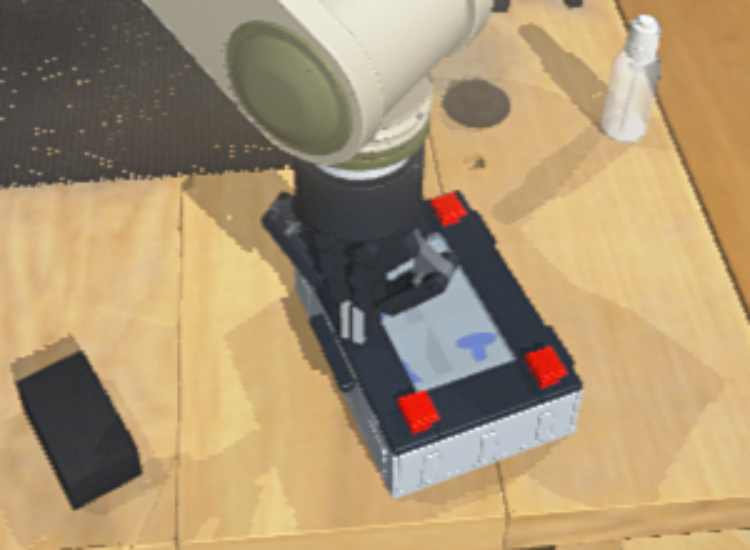

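```bash
python3 -m jog '[[[0,0,38],[0,0,0],1],[[-2,10,75],[0,0,0],0.6],[[-6,40,100],[0,0,0],0],[[-12,79,110],[0,0,0],0],[[-18,119,115],[0,0,0],0],[[-24,159,115],[0,0,0],0],[[-30,199,115],[0,0,0],0],[[-36,239,115],[0,0,0],0]]'
python3 -m jog '[[[-6,40,0],[0,0,0],0],[[-12,80,0],[0,0,0],0],[[-18,120,0],[0,0,0],0],[[-24,160,0],[0,0,0],0],[[-30,200,0],[0,0,0],0],[[-36,240,0],[0,0,0],0],[[-42,278,0],[0,0,0],0],[[-42,278,-20],[0,0,0],0]]'
python3 - <<'E'
from h import *
np.set_printoptions(precision=1,suppress=True)
p=capture("top")
X=flat(p,"organiser",50,59)
print(len(X),np.median(X[:,2]),edge_rect(X[:,:2]))
X=flat(p,"lid",59,70);col=None
L=cut_out(p,"lid")[0]["region"];L=cv2.dilate(L.astype(np.uint8),np.ones((5,5)))>0
hsv=p["color"].astype(int);red=((hsv[...,2]>130)&(hsv[...,1]<80)&(hsv[...,0]<80)&L).astype(np.uint8)
n,lab,st,cen=cv2.connectedComponentsWithStats(red)
for i in range(1,n):
    if st[i,4]>15: print("lug",st[i,4],ray(p,cen[i][::-1],62.5))
E
```

```text
time_s: 5.88
eef_pos: [472.4, -51.8, 182.7]
ee_rot: [0.0, 0.872, 0.489, 0.0]
force: [0.6, -0.0, -0.2]
grip_width: 0.973
time_s: 6.55
eef_pos: [431.0, 230.1, 165.2]
ee_rot: [0.0, 0.871, 0.491, 0.004]
force: [1.8, 0.1, 0.4]
grip_width: 0.996
4440 52.62802675207914 (array([ 561.3, -277.4]), (133.52455139160156, 180.83624267578125), np.float32(-73.76642))
lug 87 [ 625.  -332.7   62.5]
lug 87 [ 584.4 -195.    62.5]
lug 85 [ 540.9 -357.4   62.5]
lug 87 [ 500.3 -219.8   62.5]
```

```bash
python3 -m jog '[[[0,0,0],[0,0,0],0],[[0,0,-25],[0,0,0],0],[[0,0,-55],[0,0,0],0],[[0,0,-75],[0,0,0],0],[[0,0,-80],[0,0,0],0],[[0,0,-80],[0,0,0],0.5],[[0,0,-80],[0,0,0],1],[[0,0,-80],[0,0,0],1]]' 90
python3 -m jog '[[[0,0,0],[0,0,0],1],[[0,0,0],[0,0,0],1],[[0,0,0],[0,0,0],1],[[0,0,4],[0,0,0],1],[[0,0,10],[0,0,0],1],[[0,0,20],[0,0,0],1],[[0,0,30],[0,0,0],1],[[0,0,40],[0,0,0],1]]'
python3 - <<'E'
from h import *
p=capture("side");cv2.imwrite("pics/s3.png",cv2.resize(p["color"][80:280,150:450],None,fx=2.5,fy=2.5))
E
```

```text
time_s: 7.42
eef_pos: [431.9, 224.4, 83.9]
ee_rot: [0.0, 0.873, 0.489, 0.001]
force: [-0.2, 0.7, 0.5]
grip_width: 0.603
time_s: 8.08
eef_pos: [430.9, 224.4, 123.4]
ee_rot: [0.0, 0.872, 0.489, 0.0]
force: [0.6, 0.2, -6.5]
grip_width: 0.238
```

View pics/s3.png

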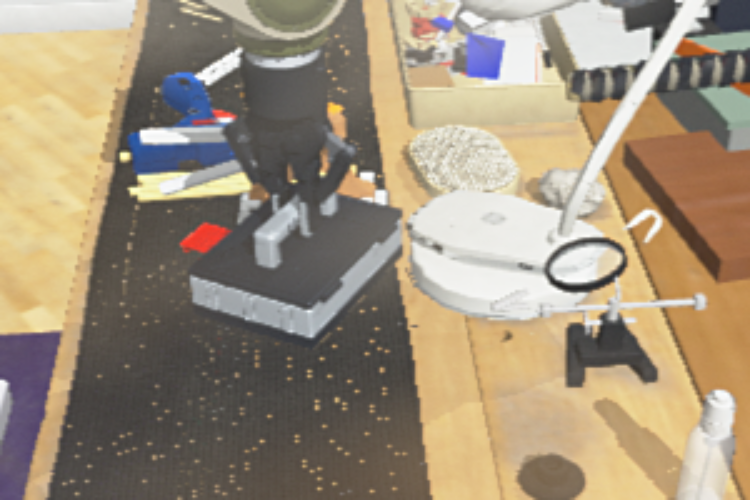

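```bash
python3 -m jog '[[[0,-3,15],[0,0,0],1],[[5,-15,35],[0,0,2],1],[[11,-40,50],[0,0,5],1],[[18,-65,58],[0,0,8],1],[[25,-90,58],[0,0,11],1],[[32,-115,58],[0,0,14],1],[[39,-140,58],[0,0,17],1],[[46,-165,58],[0,0,20],1]]'
python3 -m jog '[[[6,-25,0],[0,0,3],1],[[13,-50,0],[0,0,6],1],[[20,-75,0],[0,0,9],1],[[27,-100,0],[0,0,12],1],[[34,-125,0],[0,0,15],1],[[41,-150,0],[0,0,18],1],[[48,-175,0],[0,0,21],1],[[54,-200,0],[0,0,24],1]]'
python3 -m jog '[[[6,-25,0],[0,0,1],1],[[13,-50,0],[0,0,2],1],[[20,-75,0],[0,0,3],1],[[27,-100,0],[0,0,3.9],1],[[32,-117,0],[0,0,3.9],1],[[36,-128,0],[0,0,3.9],1],[[36.6,-134.2,0],[0,0,3.9],1],[[36.6,-134.2,0],[0,0,3.9],1]]'
python3 - <<'E'
from h import *
np.set_printoptions(precision=1,suppress=True)
print(sensors.sense()["eef_pos"])
for n in("top","side"):
    p=capture(n)
    cv2.imwrite(f"pics/{n}4.png",p["color"] )
    X=flat(p,"top_case",140,162); print(n,len(X),np.median(X[:,2]),edge_rect(X[:,:2]))
E
python3 - <<'E'
import cv2,numpy as np
a=cv2.imread('pics/top4.png')[120:300,340:540];b=cv2.imread('pics/side4.png')[230:450,220:460]
a=cv2.resize(a,(400,360));b=cv2.resize(b,(393,360));cv2.imwrite('pics/v4.png',np.hstack([a,b]))
E
```

```text
time_s: 8.8
eef_pos: [477.0, 58.2, 180.7]
ee_rot: [0.0, 0.773, 0.634, 0.0]
force: [0.2, 0.5, -5.8]
grip_width: 0.24
time_s: 9.47
eef_pos: [531.1, -141.9, 180.5]
ee_rot: [0.0, 0.625, 0.781, 0.0]
force: [0.7, 0.5, -6.3]
grip_width: 0.24
time_s: 10.13
eef_pos: [567.3, -275.7, 180.0]
ee_rot: [-0.0, 0.599, 0.801, -0.0]
force: [0.1, 0.6, -6.9]
grip_width: 0.239
[ 567.3 -275.7  180. ]
top 1865 152.9353302253244 (array([ 568.8, -268.3]), (130.6903839111328, 176.7640838623047), np.float32(-76.9378))
side 5990 154.30284114731933 (array([ 568.2, -272.9]), (137.32553100585938, 184.80967712402344), np.float32(-73.63987))
```

View pics/v4.png

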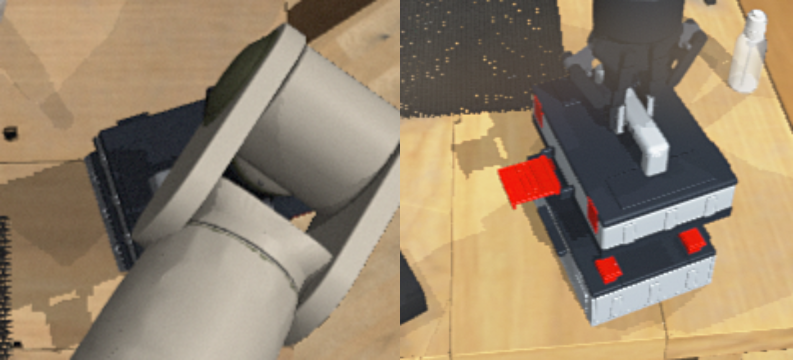

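```bash
cat > lug.py <<'E'
from h import *
np.set_printoptions(precision=1,suppress=True)
def lugs(p,zlo=56,zhi=70):
    X,v,u=world(p);c=p["color"][v,u].astype(int)
    k=(c[:,2]>120)&(c[:,1]<80)&(c[:,0]<80)&(abs(X[:,0]-560)<110)&(abs(X[:,1]+277)<120)&(X[:,2]>zlo)&(X[:,2]<zhi)
    m=np.zeros((480,640),np.uint8);m[v[k],u[k]]=1
    n,lab,st,cen=cv2.connectedComponentsWithStats(m)
    zi=np.zeros((480,640,3));zi[v,u]=X
    for i in range(1,n):
        if st[i,4]>12:
            P=zi[lab==i];T=P[P[:,2]>60.5]
            r=cv2.minAreaRect(T[:,:2].astype(np.float32));print("lug",st[i,4],len(T),ray(p,cen[i][::-1],62.5)[:2],"top rect",np.array(r[0]),np.array(r[1]),T[:,2].mean())
E
python3 - <<'E'
from lug import *
p=capture("side");lugs(p)
c=cut_out(p,"top_case");m=cv2.dilate(c[0]["region"].astype(np.uint8),np.ones((3,3)))>0
X,v,u=world(p,m)
th=np.radians(16.45);ex=np.array([np.cos(th),np.sin(th)]);ey=np.array([-ex[1],ex[0]])
Q=X[:,:2]-[567.3,-275.7];a=Q@ex;b=Q@ey;z=X[:,2]
k=(z>151)&(z<157);print("z",np.median(z[k]))
# edges from lid-top plane: percentiles by strips
for nm,val,oth in(("x",a,b),("y",b,a)):
    lo=[];hi=[]
    for s in np.arange(-40,41,8):
        w=k&(abs(oth-s)<4)
        if w.sum()>20: lo.append(val[w].min());hi.append(val[w].max())
    print(nm,np.array(lo),np.array(hi))
h=(z>182)&(z<196);print("handle",h.sum(),np.median(z[h]),np.percentile(a[h],[2,50,98]),np.percentile(b[h],[1,50,99]))
E
```

```text
lug 147 117 [ 623.5 -337.1] top rect [ 624.  -335.2] [17.9 20.8] 62.46924139119302
lug 163 128 [ 539.3 -362. ] top rect [ 539.8 -359.8] [18.1 23.4] 62.656342356603716
z 154.58368948703662
x [-65.9 -66.  -65.7 -66.1 -65.5 -66.  -66.2 -65.8 -65.7 -65.5 -65.6] [67.8 65.5 64.8 65.9 65.1 66.1 65.9 64.6 65.7 66.4 64.2]
y [-88.2 -88.5 -88.3 -88.1 -88.7 -89.1 -88.9 -88.4 -89.2 -88.9 -89.7] [ 92.1  94.3  91.9  52.7  77.3  90.5  93.4 -41.1  52.6  64.5  67.7]
handle 634 189.59193242762797 [-11.1  -1.6  11.4] [-57.1 -24.8  57.4]
```

```bash
cat > wall.py <<'E'
from lug import *
th=np.radians(16.45);ex=np.array([np.cos(th),np.sin(th)]);ey=np.array([-ex[1],ex[0]])
def walls(zc,ref=(559.8,-277.05)):
    p=capture("side");X,v,u=world(p);Q=X[:,:2]-ref;a=Q@ex;b=Q@ey;z=X[:,2]
    near=(abs(a)<85)&(b>-105)&(b<-75)
    for nm,z0,z1 in(("org",8,38),("case",zc+8,zc+38),("orglid",47,53),("caselid",zc+46,zc+52)):
        w=near&(z>z0)&(z<z1)
        c=w&(abs(a-0)<45)
        f=np.polyfit(a[c],b[c],1)
        es=[(a[w&(abs(z-s)<2.5)].min(),a[w&(abs(z-s)<2.5)].max()) for s in np.arange(z0+2,z1,5)]
        print(nm,c.sum(),"y med %.2f p5 %.2f slope %.2fdeg"%(np.median(b[c]),np.percentile(b[c],5),np.degrees(f[0])),"x edges",np.median(es,axis=0))
    # front corner profile at -y wall
    return p,X,a,b
if __name__=="__main__":
    import sys;walls(float(sys.argv[1]))
E
python3 wall.py 101.7
```

```text
org 528 y med -90.92 p5 -92.61 slope 0.07deg x edges [-68.2  62.7]
case 678 y med -88.13 p5 -89.91 slope 0.15deg x edges [-58.1  72. ]
orglid 164 y med -89.87 p5 -91.26 slope -0.05deg x edges [-66.6  63.4]
caselid 218 y med -88.33 p5 -89.63 slope -0.65deg x edges [-58.8  73.9]
```

```bash
python3 -m jog '[[[-0.75,-2.4,0],[0,0,0],1],[[-0.75,-2.4,-6],[0,0,0],1],[[-0.75,-2.4,-12],[0,0,0],1],[[-0.75,-2.4,-18],[0,0,0],1],[[-0.75,-2.4,-24],[0,0,0],1],[[-0.75,-2.4,-30],[0,0,0],1],[[-0.75,-2.4,-34],[0,0,0],1],[[-0.75,-2.4,-34],[0,0,0],1]]'; python3 wall.py 67.6;python3 wall.py 67.6
```

```text
time_s: 11.15
eef_pos: [566.4, -276.9, 145.0]
ee_rot: [-0.001, 0.599, 0.801, -0.0]
force: [-0.3, -0.7, -7.0]
grip_width: 0.24
org 523 y med -90.91 p5 -92.59 slope -0.02deg x edges [-68.2  62.2]
case 616 y med -90.59 p5 -92.32 slope 0.01deg x edges [-60.1  68.8]
orglid 129 y med -90.23 p5 -91.32 slope -0.19deg x edges [-66.5  63.1]
caselid 384 y med -88.63 p5 -91.90 slope -1.09deg x edges [-60.6  70.8]
org 533 y med -90.87 p5 -92.56 slope -0.03deg x edges [-67.9  62.7]
case 613 y med -90.76 p5 -92.52 slope -0.00deg x edges [-59.5  69.5]
orglid 147 y med -89.97 p5 -91.31 slope -0.52deg x edges [-66.6  62.6]
caselid 262 y med -90.34 p5 -91.99 slope -0.70deg x edges [-60.9  71.3]
```

```bash
python3 -m jog '[[[0.6,0.1,-2],[0,0,0],1],[[0.6,0.1,-4],[0,0,0],1],[[0.6,0.1,-5],[0,0,0],1],[[0.6,0.1,-6],[0,0,0],1],[[0.6,0.1,-7],[0,0,0],1],[[0.6,0.1,-8],[0,0,0],1],[[0.6,0.1,-9],[0,0,0],1],[[0.6,0.1,-10],[0,0,0],1]]'
```

```text
time_s: 11.92
eef_pos: [567.4, -277.1, 136.2]
ee_rot: [0.0, 0.599, 0.801, -0.0]
force: [-1.2, -0.3, -6.8]
grip_width: 0.24
```

```bash
python3 -m jog '[[[0,0,-1],[0,0,0],1],[[0,0,-2],[0,0,0],1],[[0,0,-2.5],[0,0,0],1],[[0,0,-3],[0,0,0],1],[[0,0,-3.5],[0,0,0],1],[[0,0,-4],[0,0,0],1],[[0,0,-4],[0,0,0],1],[[0,0,-4],[0,0,0],1]]'; python3 wall.py 54
```

```text
time_s: 12.58
eef_pos: [567.4, -277.2, 133.2]
ee_rot: [0.0, 0.599, 0.801, -0.0]
force: [-4.8, 2.4, 4.4]
grip_width: 0.235
org 511 y med -90.91 p5 -92.67 slope -0.04deg x edges [-68.2  62.6]
case 590 y med -90.94 p5 -92.60 slope 0.06deg x edges [-59.1  69.2]
orglid 100 y med -90.42 p5 -91.59 slope -0.13deg x edges [-66.8  62.3]
caselid 170 y med -91.36 p5 -92.53 slope -0.40deg x edges [-60.1  69.8]
```

```bash
python3 -m jog '[[[0,0,0.8],[0,0,0],1],[[-1,-0.3,0.8],[0,0,0],1],[[-2.2,-0.6,0.8],[0,0,0],1],[[-3.4,-1,0.8],[0,0,0],1],[[-4.8,-1.4,0.8],[0,0,0],1],[[-6,-1.8,0.8],[0,0,0],1],[[-7,-2.1,0.8],[0,0,0],1],[[-7.4,-2.2,0.8],[0,0,0],1]]'; python3 wall.py 54
```

```text
time_s: 13.3
eef_pos: [560.0, -279.4, 133.2]
ee_rot: [0.0, 0.599, 0.801, 0.0]
force: [3.0, 0.3, -0.8]
grip_width: 0.245
org 533 y med -90.98 p5 -92.57 slope 0.03deg x edges [-68.3  62.3]
case 581 y med -91.24 p5 -92.96 slope -0.09deg x edges [-67.1  61.6]
orglid 102 y med -90.47 p5 -91.40 slope -0.08deg x edges [-66.6  62.7]
caselid 163 y med -91.32 p5 -92.61 slope -0.12deg x edges [-67.3  64.2]
```

```bash
python3 -m jog '[[[-0.4,-0.1,0],[0,0,0],1],[[-0.8,-0.2,0],[0,0,0],1],[[-1.2,-0.4,0],[0,0,0],1],[[-1.6,-0.5,0],[0,0,0],1],[[-1.6,-0.5,0],[0,0,0],1],[[-1.6,-0.5,0],[0,0,0],1],[[-1.6,-0.5,0],[0,0,0],1],[[-1.6,-0.5,0],[0,0,0],1]]'; python3 wall.py 54
```

```text
time_s: 14.02
eef_pos: [559.0, -279.6, 133.3]
ee_rot: [0.001, 0.599, 0.801, 0.0]
force: [6.6, 1.2, -0.7]
grip_width: 0.242
org 541 y med -90.96 p5 -92.56 slope -0.06deg x edges [-68.1  62.3]
case 579 y med -91.01 p5 -92.70 slope 0.03deg x edges [-67.4  61. ]
orglid 98 y med -90.59 p5 -91.50 slope -0.05deg x edges [-66.6  62.7]
caselid 165 y med -91.32 p5 -92.45 slope 0.05deg x edges [-68.1  62.7]
```

```bash
python3 -m jog '[[[0,0,0],[0,0,0],0.5],[[0,0,0],[0,0,0],0],[[0,0,0],[0,0,0],0],[[0,0,0],[0,0,0],0],[[0,0,10],[0,0,0],0],[[0,0,25],[0,0,0],0],[[0,0,45],[0,0,0],0],[[0,0,70],[0,0,0],0]]'
python3 -m jog '[[[-20,-6,15],[0,0,0],0],[[-50,-15,15],[0,0,0],0.5],[[-80,-24,15],[2,-6,0],1],[[-110,-32,15],[4,-12,0],1],[[-120,-35,15],[5.5,-18,0],1],[[-120,-35,15],[7,-24,0],1],[[-120,-35,15],[8.5,-28.8,0],1],[[-120,-35,15],[8.5,-28.8,0],1]]'
python3 wall.py 54
python3 - <<'E'
from wall import *
p=capture("side");cv2.imwrite("pics/s5.png",cv2.resize(p["color"][190:450,200:500],None,fx=2.5,fy=2.3))
X,v,u=world(p);c=p["color"][v,u].astype(int);Q=X[:,:2]-[559.8,-277.05];a=Q@ex;b=Q@ey
k=(c[:,2]>110)&(c[:,1]<80)&(c[:,0]<80)&(a<-75)&(a>-140)&(abs(b)<60);print(k.sum(),np.percentile(np.c_[a,b,X[:,2]][k],[2,50,98],axis=0),np.polyfit(a[k],X[k,2],1))
E
```

```text
time_s: 14.73
eef_pos: [557.9, -279.6, 203.6]
ee_rot: [-0.001, 0.599, 0.801, -0.0]
force: [0.5, 1.3, 0.6]
grip_width: 0.997
time_s: 15.4
eef_pos: [436.8, -315.4, 218.1]
ee_rot: [0.156, 0.579, 0.772, 0.209]
force: [-0.4, -0.3, -0.5]
grip_width: 0.009
org 523 y med -90.91 p5 -92.67 slope -0.11deg x edges [-68.3  62.9]
case 583 y med -91.10 p5 -92.70 slope -0.06deg x edges [-67.4  61.9]
orglid 100 y med -90.42 p5 -91.30 slope 0.04deg x edges [-66.7  61.7]
caselid 176 y med -91.15 p5 -92.51 slope -0.01deg x edges [-67.7  63.2]
730 [[-124.7  -23.1   75.9]
 [-101.8   -3.2   78.8]
 [ -78.1   19.4   81.6]] [-0.  76.2]
```

View pics/s5.png

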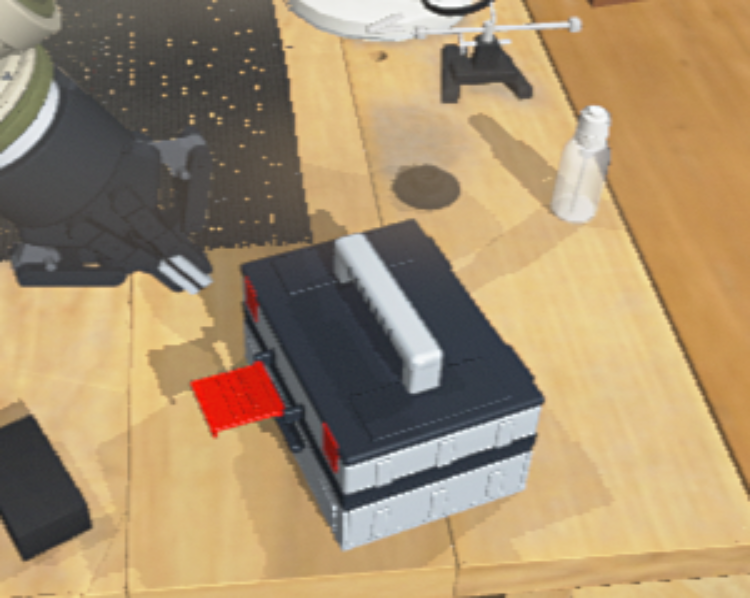

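```bash
python3 -m jog '[[[5,1,-25],[0,0,0],1],[[10,3,-55],[0,0,0],1],[[15,4,-80],[0,0,0],1],[[15,4,-100],[0,0,0],1],[[15,4,-110],[0,0,0],1],[[15,4,-116],[0,0,0],1],[[15,4,-122],[0,0,0],1],[[16,5,-126],[0,0,0],1]]'
python3 - <<'E'
from wall import *
p=capture("side");cv2.imwrite("pics/s6.png",cv2.resize(p["color"][250:430,240:420],None,fx=3,fy=3))
E
```

```text
time_s: 16.17
eef_pos: [454.8, -310.2, 92.5]
ee_rot: [0.156, 0.578, 0.774, 0.207]
force: [-0.5, -0.0, 1.3]
grip_width: 0.001
```

View pics/s6.png

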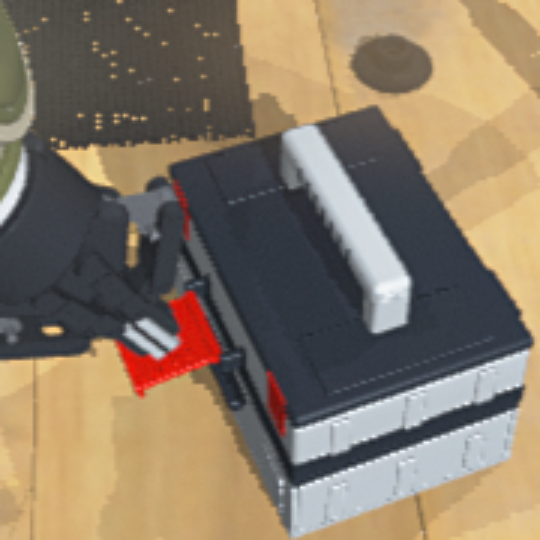

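```bash
python3 -m jog '[[[-3,-1,20],[0,0,0],1],[[-10,-3,40],[3.4,1,-6.1],1],[[-14,-4,60],[6.7,2,-12.1],1],[[-14,-4,60],[10.1,2.9,-18.2],1],[[-14,-4,60],[13.4,3.9,-24.2],1],[[-14,-4,60],[16.8,4.9,-30.3],1],[[-14,-4,60],[20.2,5.9,-36.4],1],[[-14,-4,60],[23.5,6.9,-42.4],1]]'
python3 -m jog '[[[0,0,0],[3.4,1,-6.1],1],[[0,0,0],[6.7,2,-12.1],1],[[0,0,0],[10.1,2.9,-18.2],1],[[0,0,0],[13.4,3.9,-24.2],1],[[0,0,0],[16.8,4.9,-30.3],1],[[0,0,0],[19.7,5.7,-35.5],1],[[0,0,0],[19.7,5.7,-35.5],1],[[0,0,0],[19.7,5.7,-35.5],1]]'
python3 - <<'E'
from wall import *
from scipy.spatial.transform import Rotation as Ro
s=sensors.sense();q=s["ee_rot"];M=Ro.from_quat([*q[1:],q[0]]).as_matrix()
print("tz",M[:2,2]@ex,M[:2,2]@ey,M[2,2],"ty",M[:2,1]@ex,M[:2,1]@ey,M[2,1]);d=s["eef_pos"][:2]-np.array([559,-279.3]);print(d@ex,d@ey,s["eef_pos"][2],s["joints"])
E
```

```text
time_s: 16.88
eef_pos: [440.5, -314.0, 153.1]
ee_rot: [0.055, 0.848, 0.462, 0.253]
force: [-0.1, -0.1, 0.6]
grip_width: 0.002
time_s: 17.55
eef_pos: [440.5, -314.0, 152.7]
ee_rot: [-0.036, 0.955, 0.14, 0.258]
force: [-0.1, -0.6, 0.3]
grip_width: 0.001
tz 0.502003318417586 -0.002432784114218184 -0.8648622721908878 ty 0.0022895083225607515 -0.9999888017064009 0.004141812820188495
-123.47441619871114 0.3186968178023051 152.73259286248242 [-1.1  0.4  1.8  0.6  1.  -0.2]
```

```bash
python3 -m jog '[[[10,3,-25],[0,0,0],1],[[10,3,-45],[0,0,0],1],[[10,3,-54],[0,0,0],1],[[10,3,-59],[0,0,0],1],[[10.3,3,-64],[0,0,0],1],[[12,3.5,-68],[0,0,0],1],[[13,4,-72],[0,0,0],1],[[13,4,-74],[0,0,0],1]]'
python3 - <<'E'
from wall import *
p=capture("side");cv2.imwrite("pics/s7.png",cv2.resize(p["color"][250:430,240:420],None,fx=3,fy=3))
E
```

```text
time_s: 18.22
eef_pos: [453.7, -309.9, 78.3]
ee_rot: [-0.036, 0.956, 0.138, 0.258]
force: [-0.5, -0.2, 0.3]
grip_width: 0.003
```

View pics/s7.png

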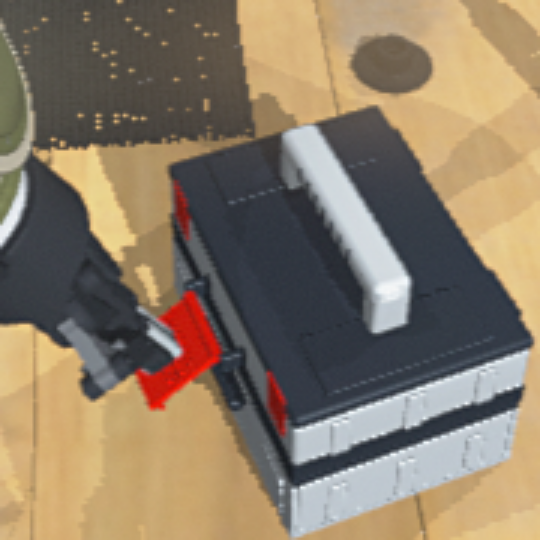

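```bash
python3 -m jog '[[[-9.6,-2.8,2],[0,0,0],1],[[-18.2,-5.4,-4],[0,0,0],1],[[-18.2,-5.4,-9.4],[0,0,0],1],[[-13.2,-3.9,-17.2],[0,0,0],1],[[-9.6,-2.8,-21],[0,0,0],1],[[-6.3,-1.9,-23.3],[0,0,0],1],[[-1.9,-0.6,-25.5],[0,0,0],1],[[1.8,0.5,-27.4],[0,0,0],1]]'
python3 - <<'E'
from wall import *
p=capture("side");cv2.imwrite("pics/s8.png",cv2.resize(p["color"][250:430,240:420],None,fx=3,fy=3))
E
```

```text
time_s: 18.93
eef_pos: [455.8, -308.9, 50.5]
ee_rot: [-0.037, 0.956, 0.138, 0.257]
force: [0.3, 0.9, 1.2]
grip_width: 0.0
```

View pics/s8.png

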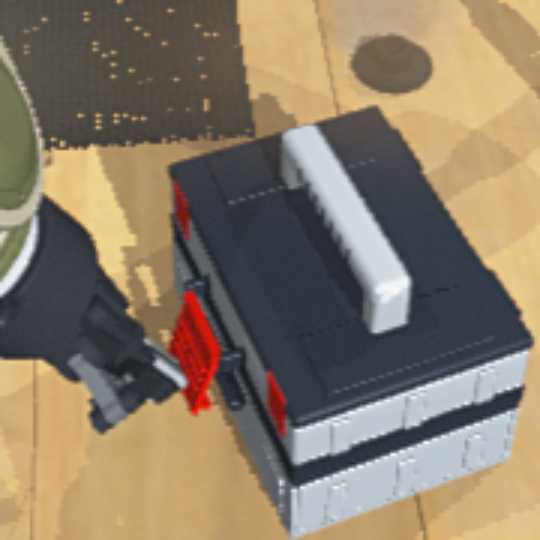

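```bash
python3 -m jog '[[[1.9,0.6,-0.5],[0,0,0],1],[[3.8,1.1,-1],[0,0,0],1],[[5.8,1.7,-1.3],[0,0,0],1],[[7.7,2.3,-1.3],[0,0,0],1],[[8.6,2.5,-1.3],[0,0,0],1],[[9.6,2.8,-1.3],[0,0,0],1],[[9.6,2.8,-1.3],[0,0,0],1],[[9.6,2.8,-1.3],[0,0,0],1]]'
```

```text
time_s: 19.65
eef_pos: [464.8, -306.5, 49.5]
ee_rot: [-0.036, 0.956, 0.138, 0.257]
force: [-0.8, -0.6, -0.4]
grip_width: -0.0
```

```bash
python3 -m jog '[[[0.5,0.1,0],[0,0,0],1],[[1,0.3,0],[0,0,0],1],[[1.4,0.4,0],[0,0,0],1],[[1.9,0.6,0],[0,0,0],1],[[2.4,0.7,0],[0,0,0],1],[[2.9,0.8,0],[0,0,0],1],[[2.9,0.8,0],[0,0,0],1],[[2.9,0.8,0],[0,0,0],1]]'
python3 - <<'E'
from wall import *
p=capture("side")
X,v,u=world(p);c=p["color"][v,u].astype(int);Q=X[:,:2]-[558.6,-279.3];a=Q@ex;b=Q@ey
k=(c[:,2]>110)&(c[:,1]<80)&(c[:,0]<80)&(a<-72)&(a>-140)&(abs(b)<60)&(X[:,2]<85)
print(k.sum());z=X[:,2]
for s in range(30,82,6):
    w=k&(abs(z-s)<3)
    if w.sum()>3: print(s,w.sum(),np.median(a[w]),b[w].min(),b[w].max())
E
```

```text
time_s: 20.32
eef_pos: [467.3, -305.9, 49.3]
ee_rot: [-0.036, 0.956, 0.138, 0.257]
force: [-6.7, -2.0, 2.0]
grip_width: -0.003
236
36 11 -78.38993148684534 -20.89103966089817 20.21596219190397
42 8 -77.69044365878045 -21.56673457490375 17.3393832210554
48 23 -79.62103324795831 -21.556488234774992 16.953392114748564
54 21 -80.0488962932272 -21.923792240710736 13.214948726166321
60 28 -79.60650177128579 -21.684834151507914 18.827431309927782
66 29 -79.33537415266217 -20.957756107121526 16.305725367164836
72 6 -77.95583051086315 -24.354983311089462 24.124393744874496
78 104 -78.2184791542146 -22.134593559694537 22.760831323176234
```

```bash
python3 -m jog '[[[-10,-3,0],[0,0,0],1],[[-25,-7,0],[0,0,0],1],[[-50,-15,10],[0,0,0],1],[[-75,-22,30],[0,0,0],1],[[-95,-28,60],[0,0,0],1],[[-105,-31,95],[0,0,0],1],[[-105,-31,130],[0,0,0],1],[[-105,-31,140],[0,0,0],1]]'
python3 - <<'E'
from wall import *
p,X,a,b=walls(54,(558.6,-279.3))
c=p["color"][(p["z_map"]>0)].astype(int);z=X[:,2]
k=(c[:,2]>110)&(c[:,1]<80)&(c[:,0]<80)&(a<-72)&(a>-140)&(abs(b)<60)&(z<85)
for s in range(30,82,6):
    w=k&(abs(z-s)<3)
    if w.sum()>3: print(s,w.sum(),np.median(a[w]))
cv2.imwrite("pics/s9.png",cv2.resize(p["color"][250:430,240:420],None,fx=3,fy=3))
print(sensors.sense()["force"])
E
```

```text
time_s: 21.03
eef_pos: [362.4, -338.4, 194.1]
ee_rot: [-0.033, 0.956, 0.138, 0.258]
force: [-1.0, -0.6, -0.1]
grip_width: -0.006
org 547 y med -89.09 p5 -90.92 slope 0.04deg x edges [-66.   64.1]
case 594 y med -89.29 p5 -91.04 slope 0.02deg x edges [-64.7  64.4]
orglid 106 y med -88.64 p5 -89.91 slope 0.14deg x edges [-64.6  63.5]
caselid 182 y med -89.36 p5 -90.56 slope -0.33deg x edges [-65.5  65.6]
36 22 -79.05111067921379
42 12 -77.5335624516643
48 25 -80.02400140797019
54 27 -80.10686592335156
60 21 -80.04863671823941
66 33 -79.33944678567087
72 6 -78.76392736207984
78 96 -78.09329790295283
[ 0.4 -1.2  2.4]
```

View pics/s9.png

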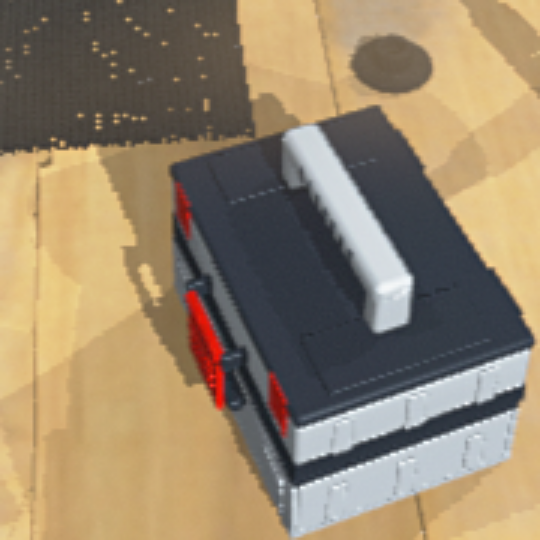

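```bash
python3 -c "
from rig import ctrl
print(ctrl.finish_job())"
```

```text
the job is handed in; nothing more can be done
None
```

The stack is packed and the job is handed in at about 21 s of the 64 s allowed. The interface gave no verdict.

- **Lid:** I pressed the organiser's lid shut with the closed fingertips. The picture showed it flat.
- **Top case:** I gripped it by the handle, carried and turned it over the organiser, and lined up its walls with the organiser's in the side camera. It went down over the lugs without catching and slid 8 mm forward to its stop, where the resistance rose to about 7 N.
- **Clip:** I swung it down and pressed it home at its lower end with about 7 N. Then I backed the arm clear.

In the last check, after the arm had withdrawn:
- **Fit:** the case was within about 1 mm of the organiser in x and y, and square to within about 0.5°.
- **Clip:** its outer face was vertical to within the depth camera's scatter of 1–2 mm.
- **Organiser:** it stayed within about 0.5 mm through the placing.
- **Bystanders:** the disc was in place in the last picture, and the bottle and foam block in an earlier one, before the clip was closed.

Two points were not fully settled:
- **Cameras:** the top and side cameras disagreed by about 2 mm, so I aligned the case from the side camera alone.
- **Hook:** I could not see it under the ledge. I inferred that it is there from the clip's angle and the firm resistance when I pressed it.

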